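# Lay turned handle blanks in their V-cradles

## Robot

A 6-joint arm with a two-finger parallel gripper is mounted at the origin on the work surface. World frame = base frame: x ahead of the robot, y to its left, z up, the work surface at z = 0. Lengths are in mm, angles in rad, forces in N, time in s.
With the tool pointing down it reaches from about 350 to 875 mm from the base axis. Payload 4.2 kg.
Tool frame: the origin (TCP) lies at the very end of the fingers, on their centre line; the grasp point (between the pads) lies 19 mm behind it (arm.grasp_offset is the distance from the TCP to the grasp point, in mm); z points along the fingers, y is the direction in which the jaws open and shut (so a half turn about z gives the same grasp; the last joint's range is limited). The gripper opens to 85 mm and grips with 20 to 120 N. Pads are 22 mm wide; open, the fingers measure 114 mm over their backs; the gripper's body (76 mm by 85 mm) begins 54 mm behind the grasp point. The pads swing forward as they close: fully open they stand 13 mm farther back than shut.
Start: joints at [1.407, 0.385, 0.008, 0, -1.194, -0.259], TCP at [256.414, 569.957, 231.312] pointing down, gripper open.
Joint ranges: [-3.14, 3.14], [-1.21, 2.06], [-1.07, 1.41], [-3.16, 2.05], [-2.99, -0.16], [-3.1, 3.1]. Speed limits (rad/s): [2.79, 2.79, 3.14, 3.14, 3.14, 3.14].

## Interface

Orientations are given as a unit quaternion [x, y, z, w].
In Python, from bench import arm gives the robot as it stands.
- The arm moves only by the tool arm_command, never from a script. Its argument "commands" is one flat list of numbers, 4 for each row, row after row: the shift along the tool's x, y, z in m, then the turn about the tool's z in degrees. In form: [tx, ty, tz, roll, tx, ty, tz, roll, ...]. A call has exactly 5 rows; each row shifts and turns the pose as measured when the row begins, along the tool's axes as they then stand; what a row does not reach is not made up. A row lasts 1/10 s, in which the tool goes at most 50 mm and 8.59 degrees, less where a joint would pass 70% of its speed; a pose out of reach is approached as far as the arm can. A call with a gripper value outside its range is refused whole. "jaw" is the opening, from 0 (shut) to 1 (fully open), set as the call begins (left out, the last holds). The fingers move at their own pace and stop on an object; the grip force is fixed at half the most. Time passes only in rows, so rows that do not move let the fingers close, or fill a call up. It gives the time, the measured TCP pose, the force and the opening at its end, in the units of the state.
- arm.read_state(): the state, without advancing time (a new reading comes with each control period).
- arm.get_image(name): name is "scene" or "top" or "wrist"; returns the picture (420x560x3 uint8, red, green, blue); there is no depth.
- arm.camera_info(name): a dict with "camera_matrix" (3x3 intrinsics, pixels), "world_from_camera" (4x4, takes a point from camera to world coordinates). Camera axes: x right, y down, z forward; pixel columns grow to the right and rows downward; lengths in mm; the calibration is good to about 2 mm. A picture is of the moment at which its call begins: read the wrist's pose just before it. camera_info takes no time and is no camera call; for the wrist camera it gives the pose at the moment of the call.
- arm.job_done(): hands the job in, once; it reports no verdict.
Trained networks look in the newest picture that a camera, given by its name, has taken for a name from the list of things; names that differ only in an ending like _2 or _b are one class to them, and where a whole thing is asked for, a point or a joint stands for the part that bears it (a point fixed in the world has none). Each returns a list of dicts, best first, with "confidence" (0 to 1); they miss things now and then, are a little off and sometimes report something else, mostly with a low value. They report only what shows in the picture. A call takes as long as a camera call. They do not tell look-alikes from the thing itself.
- arm.regions_of(camera, target): "mask" (420x560 bool, what is visible of it).
- arm.place_of(camera, target): "centre" ([x, y, z] in mm, in the coordinates of the camera as it stood for that picture, good to about 4 mm: a listed point, or the origin of a listed thing).
The state is a dict: "clock": time; "joints": joint angles; "joint_vel": joint speeds; "joint_efforts": joint torques, N m; "position": TCP position; "ee_rot": TCP orientation; "contact_force": force on the tool from outside, world axes, zero at the start; "wrist_torque": the same for the moment, N m; "gripper_width": finger opening in mm.
Only numpy, scipy, OpenCV 4.12 (cv2) and the standard library are available. Lean on these libraries where they do the work, as an engineer would, in place of code of your own. Each camera call takes 0.05 s, during which the arm holds its last target.

## Task

Lay the two turned handle blanks in the V-cradles ready for oiling: the thick one in the wide cradle and the slim one in the narrow cradle, each resting down in the grooves of both V-blocks, roughly centred end to end, so that it cannot roll. Set them down without dropping them, and leave the wax tin and the two wood offcuts that lie about where they are.

Things in the scene. Friction and masses are not known exactly. Their poses are not given: they have to be found in the camera images.
- thick_blank: the thicker of two plain turned handle blanks, a light-wood cylinder 44 mm in diameter and 170 mm long, about 0.18 kg, lying on the bench. Origin: its centre, on its axis (22 mm above the bench at the start). Its x axis runs along the cylinder. It can roll when nudged
- slim_blank: the slimmer of the two plain turned handle blanks, a light-wood cylinder 30 mm in diameter and 200 mm long, about 0.10 kg, lying on the bench. Origin: its centre, on its axis (15 mm above the bench at the start). Its x axis runs along the cylinder. It can roll when nudged
- wide_cradle: the larger fixed dark-wood cradle: base board 140 x 80 x 12 mm with two upright V-blocks 20 mm thick, 72 mm wide, at x = +50 and -50 mm. Each has one 90-degree V-groove open upward, 56 mm wide, 28 mm deep, bottom 40 mm and block top 68 mm above the bench. Origin: centre of underside; x runs from block to block, along the laid blank; z up. 80 mm free between the blocks
- wide_cradle_seat (a point): where the centre of the thick blank is when it lies home in both grooves of the wide cradle, midway between the blocks: 71 mm above the bench, axes as the cradle's
- narrow_cradle: the smaller fixed dark-wood cradle: base board 140 x 52 x 12 mm with two upright V-blocks 20 mm thick, 44 mm wide, at x = +50 and -50 mm. Each has one 90-degree V-groove open upward, 28 mm wide, 14 mm deep, bottom 40 mm and block top 54 mm above the bench. Origin: centre of underside; x runs from block to block, along the laid blank; z up. 80 mm free between the blocks
- narrow_cradle_seat (a point): where the centre of the slim blank is when it lies home in both grooves of the narrow cradle, midway between the blocks: 61 mm above the bench, axes as the cradle's
- wax_tin: bystander: round metal wax tin, 44 mm in diameter, 42 mm high, standing among the work. Origin: centre of its underside
- offcut_block: bystander: wood offcut 55 x 36 x 24 mm. Origin: centre of its underside
- offcut_wedge: bystander: wedge-shaped dark offcut 56 x 40 x 28 mm. Origin: centre of its underside
There are look-alikes about, which are no part of the job. Leave any orange look-alike of the slim_blank alone. Leave any pink look-alike of the narrow_cradle alone.

How it is judged (in metres and radians):
At the end, for the whole second after the job is handed in: Thick blank in the wide cradle, slim blank in the narrow one, released and at rest, each down in both V-blocks: centre within 5 mm of the seat point sideways and in height, within 22 mm (thick) or 30 mm (slim) along the cradle, and axis within 0.06 rad of the cradle's x (x of thick_blank in the frame of wide_cradle_seat between -0.022 and 0.022 m and y of thick_blank in the frame of wide_cradle_seat between -0.005 and 0.005 m and z of thick_blank in the frame of wide_cradle_seat between -0.005 and 0.005 m and angle between the x axis of thick_blank and the x axis of wide_cradle_seat, either way round below 0.06 rad and linear speed of each of thick_blank, slim_blank below 0.02 m/s and angular speed of each of thick_blank, slim_blank below 0.2 rad/s and x of slim_blank in the frame of narrow_cradle_seat between -0.03 and 0.03 m and y of slim_blank in the frame of narrow_cradle_seat between -0.005 and 0.005 m and z of slim_blank in the frame of narrow_cradle_seat between -0.005 and 0.005 m and angle between the x axis of slim_blank and the x axis of narrow_cradle_seat, either way round below 0.06 rad); the robot touches nothing.
It fails at once if a blank is dropped (free fall faster than 0.6 m/s, about 18 mm) ((contact force between thick_blank and anything else below 0.05 N and linear speed of thick_blank above 0.6 m/s) or (contact force between slim_blank and anything else below 0.05 N and linear speed of slim_blank above 0.6 m/s)).
It fails at once if the wax tin or one of the two offcuts is moved by more than 30 mm (distance of any of wax_tin, offcut_block, offcut_wedge from where it was at the start of the episode above 0.03 m).
It also fails if it takes over 56 s, if anything falls off the work surface, if the arm or the gripper's body presses on something with over 40 N, if the wrist force passes 120 N, or if a joint passes its speed limit or range.

## Working session

There is one attempt and no reset: what is moved stays moved. The work goes in short steps, Python scripts to look and compute and a tool call to move; the robot and the scene stay as the last step left them, time stands still between calls to the robot, and variables do not carry over. Pictures are saved under pics/ and viewed, and the job is handed in when it is done.

Besides the shell and the picture viewer there is one more tool, called after "Call:" as name(argument=value, ...) on one line, values as JSON. arm_command: Moves the arm, as the interface text tells. Its arguments: {"type":"object","properties":{"commands":{"type":"array"},"jaw":{"type":"number"}},"required":["commands"]}

```bash
mkdir -p pics; ls
python3 - <<'E'
from bench import arm
import cv2
s=arm.read_state();print(s)
for n in("scene","top"):
    im=arm.get_image(n);cv2.imwrite(f"pics/{n}0.png",im[:,:,::-1])
    print(n,arm.camera_info(n))
print(arm.grasp_offset)
E
```

```text
pics
{'clock': 0.0, 'joints': array([ 1.40657370e+00,  3.85542757e-01,  6.63235526e-03, -5.24330138e-04,
       -1.19400732e+00, -2.58603218e-01]), 'joint_vel': array([ 0.00030185, -0.00204605,  0.00146802, -0.00050843,  0.00031528,
       -0.00154777]), 'joint_efforts': array([ 7.40584692e-04, -3.92286229e+01,  1.88398612e+01,  4.18615490e+00,
       -4.66428770e-03,  7.49506825e-06]), 'position': array([256.19577286, 569.43296003, 230.22871633]), 'ee_rot': array([ 9.77714521e-01, -2.09936014e-01, -1.93364576e-04,  1.07101275e-03]), 'contact_force': array([-0.06746704, -0.62678645, -0.28781498]), 'wrist_torque': array([ 0.01709387, -0.07130132, -0.02060003]), 'gripper_width': 85.40202474075468}
scene {'camera_matrix': array([[395.20348016,   0.        , 276.59712797],
       [  0.        , 395.20348016, 209.44702252],
       [  0.        ,   0.        ,   1.        ]]), 'world_from_camera': array([[ 3.24589046e-01,  6.19336698e-01, -7.14887408e-01,
         1.43357124e+03],
       [ 9.45802423e-01, -2.20505779e-01,  2.38400878e-01,
        -2.41364169e+02],
       [-9.98639250e-03, -7.53524556e-01, -6.57343910e-01,
         9.10881715e+02],
       [ 0.00000000e+00,  0.00000000e+00,  0.00000000e+00,
         1.00000000e+00]])}
top {'camera_matrix': array([[417.06831547,   0.        , 279.25136694],
       [  0.        , 417.06831547, 213.93963598],
       [  0.        ,   0.        ,   1.        ]]), 'world_from_camera': array([[ 7.46826435e-03, -9.87925273e-01,  1.54751026e-01,
         3.60758571e+02],
       [-9.99971521e-01, -7.20997042e-03,  2.23028995e-03,
         8.76241202e+01],
       [-1.08760950e-03, -1.54763275e-01, -9.87950984e-01,
         1.14180191e+03],
       [ 0.00000000e+00,  0.00000000e+00,  0.00000000e+00,
         1.00000000e+00]])}
18.700000000000003
```

View pics/scene0.png

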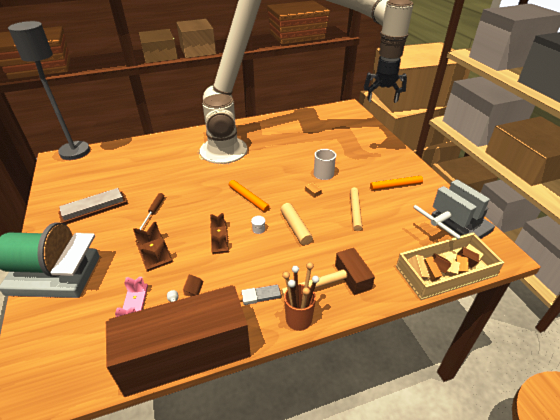

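View pics/top0.png

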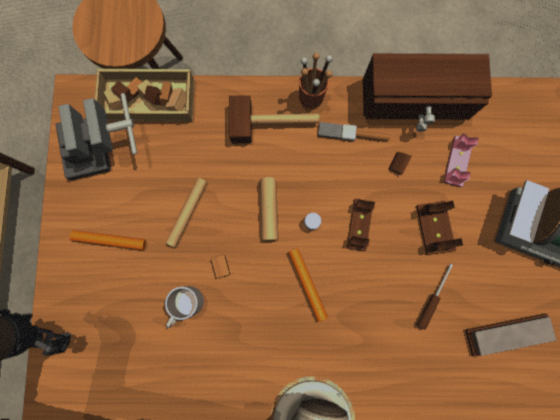

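The top view shows:
- **Thick blank:** light-wood cylinder at (269,209).
- **Slim blank:** light-wood cylinder at (187,212). The orange look-alikes are at (107,240) and (308,285).
- **Narrow cradle:** dark, at (360,226). The pink look-alike is at (460,160).
- **Wide cradle:** at (437,228).
- **Bystanders:** wax tin at (313,222), offcuts at (221,267) and (400,163).

Next I'll confirm these in an enlarged crop and measure them.

```bash
cat > h.py <<'E'
import numpy as np, cv2
from bench import arm
def ray(cam,uv,z):
    c=arm.camera_info(cam);K=c["camera_matrix"];T=c["world_from_camera"]
    uv=np.atleast_2d(np.asarray(uv,float))
    d=np.c_[uv,np.ones(len(uv))]@np.linalg.inv(K).T@T[:3,:3].T
    o=T[:3,3]
    zz=np.asarray(z,float)
    t=((zz-o[2])/d[:,2])[:,None]
    return o+t*d
def proj(cam,P,c=None):
    c=c or arm.camera_info(cam);K=c["camera_matrix"];T=np.linalg.inv(c["world_from_camera"])
    p=np.atleast_2d(P)@T[:3,:3].T+T[:3,3]
    p=p@K.T
    return p[:,:2]/p[:,2:]
E
python3 - <<'E'
from h import *
ims={n:arm.get_image(n) for n in("top","scene")}
im=ims["top"]
cr=cv2.resize(im[140:290,150:480],None,fx=2.4,fy=2.4,interpolation=cv2.INTER_CUBIC)
cv2.imwrite("pics/crop0.png",cr[:,:,::-1])
for cam in("top","scene"):
  T=arm.camera_info(cam)["world_from_camera"]
  for t in("thick_blank","slim_blank","wide_cradle","narrow_cradle","wax_tin","offcut_block","offcut_wedge"):
    for r in arm.place_of(cam,t)[:3]:
        p=T[:3,:3]@r["centre"]+T[:3,3]; print(cam,t,round(r["confidence"],2),p.round(0),proj(cam,p).round(0))
for t,z in(("thick_blank",22),("slim_blank",15)):
  for cam in("top","scene"):
    for r in arm.regions_of(cam,t)[:3]:
      m=r["mask"].astype(np.uint8)
      v,u=np.nonzero(m)
      if len(u)<30: continue
      P=ray(cam,np.c_[u,v],z)[:,:2]
      rect=cv2.minAreaRect(P.astype(np.float32))
      print(cam,t,round(r["confidence"],2),"px",u.mean().round(),v.mean().round(),"world rect",rect)
E
```

```text
top thick_blank 0.85 [550. 119.  28.] [[269. 209.]]
top slim_blank 0.82 [537. 345.  11.] [[187. 213.]]
top slim_blank 0.71 [353.  12.  18.] [[308. 282.]]
top slim_blank 0.59 [463. 554.  14.] [[108. 240.]]
top wide_cradle 0.9 [ 508. -337.    2.] [[434. 226.]]
top narrow_cradle 0.66 [ 511. -133.    2.] [[360. 225.]]
top narrow_cradle 0.59 [ 513. -132.   58.] [[364. 221.]]
top wax_tin 0.58 [518.   3.  -1.] [[311. 222.]]
top offcut_block 0.59 [ 691. -246.   -1.] [[399. 162.]]
top offcut_block 0.51 [394. 250.  -1.] [[220. 266.]]
top offcut_wedge 0.61 [ 688. -246.   -3.] [[398. 163.]]
top offcut_wedge 0.2 [ 504. -338.   -2.] [[434. 228.]]
scene thick_blank 0.81 [551. 121.  20.] [[296. 223.]]
scene slim_blank 0.83 [345.  16.  14.] [[249. 194.]]
scene slim_blank 0.72 [545. 345.   9.] [[356. 209.]]
scene slim_blank 0.6 [460. 553.  13.] [[396. 182.]]
scene wide_cradle 0.75 [ 512. -130.   58.] [[218. 225.]]
scene wide_cradle 0.7 [ 504. -339.   -3.] [[154. 252.]]
scene narrow_cradle 0.9 [ 692. -411.   -1.] [[134. 306.]]
scene narrow_cradle 0.84 [ 513. -132.    4.] [[219. 237.]]
scene wax_tin 0.6
[... 681 characters left out ...]
ect ((349.87359619140625, 13.136844635009766), (201.8810272216797, 31.868152618408203), 23.28399658203125)
top slim_blank 0.55 px 107.0 239.0 world rect ((465.1028137207031, 555.1598510742188), (208.41004943847656, 29.76219940185547), 83.12818145751953)
scene slim_blank 0.76 px 355.0 209.0 world rect ((539.516845703125, 343.92034912109375), (30.741413116455078, 228.63014221191406), 66.3124771118164)
scene slim_blank 0.76 px 395.0 182.0 world rect ((463.8907470703125, 553.2520141601562), (211.64010620117188, 44.699729919433594), 83.14220428466797)
scene slim_blank 0.7 px 249.0 196.0 world rect ((348.3028564453125, 11.949928283691406), (219.7947540283203, 34.40985870361328), 22.97103500366211)
```

View pics/crop0.png

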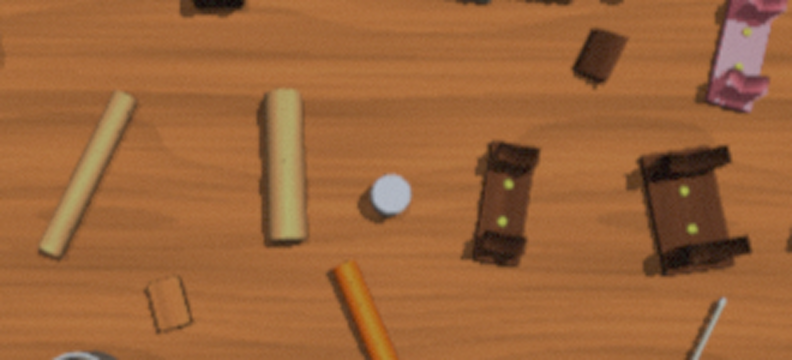

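The crop confirms the choices: plain light-wood blanks and dark cradles, with the orange and pink look-alikes clearly separate. Next I'll fit the cradle poses with a model silhouette.

```bash
cat > fit.py <<'E'
from h import *
from scipy.optimize import minimize
def box(x0,x1,y0,y1,z0,z1): return np.array([[x,y,z] for x in(x0,x1) for y in(y0,y1) for z in(z0,z1)],float)
def cradle(kind):
    bw,vw,gw,gd=(80,72,56,28) if kind=="wide" else (52,44,28,14)
    top=40+gd; ps=[box(-70,70,-bw/2,bw/2,0,12)]
    for s in(-50,50):
        ps.append(box(s-10,s+10,-vw/2,vw/2,12,40))
        for e in(-1,1):
            pts=[(0,40),(e*gw/2,top),(e*vw/2,top),(e*vw/2,40)]
            ps.append(np.array([[s+d,y,z] for d in(-10,10) for y,z in pts],float))
    return ps
S=4
def render(ps,pose,c):
    x,y,a=pose;R=np.array([[np.cos(a),-np.sin(a),0],[np.sin(a),np.cos(a),0],[0,0,1]])
    m=np.zeros((420*S,560*S),np.uint8)
    for p in ps:
        q=proj(None,p@R.T+[x,y,0],c)
        h=cv2.convexHull(((q+.5)*S-.5).astype(np.float32))
        cv2.fillConvexPoly(m,np.round(h).astype(np.int32),1)
    return cv2.resize(m.astype(np.float32),(560,420),interpolation=cv2.INTER_AREA)
def fit(kind,obs,x0):
    ps=cradle(kind)
    def f(p):
        p=[p[0],p[1],p[2]/100]
        return sum(np.abs(render(ps,p,c)-m).sum()/m.sum() for m,c in obs)
    best=None
    for d in(-8,0,8):
        r=minimize(f,[x0[0],x0[1],x0[2]*100+d],method="Nelder-Mead",options=dict(initial_simplex=np.array([x0[0],x0[1],x0[2]*100+d])+np.array([[0,0,0],[8,0,0],[0,8,0],[0,0,8]])))
        if best is None or r.fun<best.fun: best=r
    return best.x*[1,1,.01],best.fun
E
python3 - <<'E'
from fit import *
for kind,x0 in(("wide",(508,-338,.15)),("narrow",(512,-132,-.15))):
    allo=[]
    for cam in("top","scene"):
        for r in arm.regions_of(cam,kind+"_cradle")[:3]:
            m=r["mask"]; v,u=np.nonzero(m); c=np.array([u.mean(),v.mean()])
            if np.linalg.norm(c-proj(cam,[x0[0],x0[1],20])[0])>20: continue
            o=(m.astype(np.float32),arm.camera_info(cam)); allo.append(o)
            print(kind,cam,round(r["confidence"],2),m.sum(),fit(kind,[o],x0))
    print(kind,"both",fit(kind,allo,x0))
print(arm.read_state()["clock"])
# yellow dots
im=arm.get_image("top").astype(int)
m=((im[...,0]>140)&(im[...,1]>140)&(im[...,2]<90)).astype(np.uint8); m[:,:340]=0;m[:200]=0;m[260:]=0
n,l,st,ce=cv2.connectedComponentsWithStats(m);print(st[1:,4],ray("top",ce[1:],12).round(1))
E
```

```text
wide top 0.65 1661 (array([ 5.06156130e+02, -3.40182033e+02,  1.62804106e-01]), np.float64(0.05207706242799759))
wide both (array([ 5.06156130e+02, -3.40182033e+02,  1.62804106e-01]), np.float64(0.05207706242799759))
narrow top 0.64 1027 (array([ 5.12429821e+02, -1.31562962e+02, -1.72118534e-01]), np.float64(0.03992210328578949))
narrow scene 0.82 630 (array([ 5.11979174e+02, -1.32807549e+02, -1.62717407e-01]), np.float64(0.06458333134651184))
narrow both (array([ 5.12401908e+02, -1.32039488e+02, -1.70943800e-01]), np.float64(0.11426262557506561))
1.3
[6 7 8 7] [[ 533.7 -135.2   12. ]
 [ 526.8 -335.2   12. ]
 [ 489.9 -127.    12. ]
 [ 483.7 -342.    12. ]]
```

```bash
cat > to.py <<'E'
import sys
from h import *
from scipy.spatial.transform import Rotation as R
def st(x=None,y=None,z=None,yaw=None):
    s=arm.read_state();p=s["position"];r=R.from_quat(s["ee_rot"]);M=r.as_matrix()
    a=np.degrees(np.arctan2(M[1,0],M[0,0]))
    print("t",round(s["clock"],2),"p",p.round(1),"a",round(a,2),"tilt z",M[:,2].round(3),"F",s["contact_force"].round(1),"w",round(s["gripper_width"],1))
    if x is not None:
        print("tool d",(M.T@(np.array([x,y,z])-p)).round(1),"roll",None if yaw is None else round((a-yaw+90)%180-90,2))
if __name__=="__main__": st(*map(float,sys.argv[1:]))
E
python3 to.py 543.5 343.5 160 -24.4
```

```text
t 1.35 p [256.4 570.  231.3] a -24.22 tilt z [ 0. -0. -1.] F [-0.8  0.2  0.7] w 85.5
tool d [354.7  88.7  71.3] roll 0.18
```

Call:
arm_command(commands=[0.044, 0.011, 0.01, 0, 0.044, 0.011, 0.01, 0, 0.044, 0.011, 0.01, 0, 0.044, 0.011, 0.01, 0, 0.044, 0.011, 0.01, 0], jaw=1)

```text
clock: 1.85
position: [436.8, 431.8, 181.6]
ee_rot: [0.979, -0.204, 0.001, -0.004]
contact_force: [1.1, -0.3, 0.8]
gripper_width: 85.5
```

```bash
python3 to.py 543.5 343.5 160 -24.4
```

```text
t 1.85 p [436.8 431.8 181.6] a -23.51 tilt z [ 0.003  0.007 -1.   ] F [ 1.1 -0.3  0.8] w 85.5
tool d [133.1  38.6  21.3] roll 0.89
```

Call:
arm_command(commands=[0.036, 0.01, 0.006, 0.3, 0.036, 0.01, 0.006, 0.3, 0.036, 0.01, 0.006, 0.3, 0.025, 0.008, 0.004, 0, 0, 0, 0, 0])

```text
clock: 2.35
position: [550.3, 334.5, 156.4]
ee_rot: [0.977, -0.215, 0.0, -0.002]
contact_force: [0.1, -0.4, -0.2]
gripper_width: 85.7
```

Run:
```python
from to import *
im=arm.get_image("wrist");cv2.imwrite("pics/w1.png",im[:,:,::-1])
st(543.5,343.5,3,-24.4)
c=arm.camera_info("wrist");print(c)
for r in arm.regions_of("wrist","slim_blank")[:2]:
    v,u=np.nonzero(r["mask"]);P=ray("wrist",np.c_[u,v],15)[:,:2]
    print(r["confidence"],u.min(),u.max(),v.min(),v.max(),cv2.minAreaRect(P.astype(np.float32)))
```

```text
t 2.4 p [549.5 335.4 156.7] a -24.77 tilt z [ 0.001  0.004 -1.   ] F [0.9 0.4 0.3] w 85.0
tool d [ -8.8  -4.1 153.7] roll -0.37
{'camera_matrix': array([[326.27950685,   0.        , 282.44970292],
       [  0.        , 326.27950685, 210.51182192],
       [  0.        ,   0.        ,   1.        ]]), 'world_from_camera': array([[-4.19332708e-01, -8.74023185e-01, -2.45445619e-01,
         6.10899082e+02],
       [-9.07820572e-01,  4.02317230e-01,  1.18332817e-01,
         3.06245713e+02],
       [-4.67862354e-03,  2.72441403e-01, -9.62161001e-01,
         3.00111436e+02],
       [ 0.00000000e+00,  0.00000000e+00,  0.00000000e+00,
         1.00000000e+00]])}
0.76 260 296 95 317 ((533.305908203125, 347.3414306640625), (29.701080322265625, 210.36215209960938), 66.44966888427734)
0.76 168 223 320 359 ((448.0103454589844, 480.0972595214844), (58.37235641479492, 36.88874053955078), 83.8991928100586)
```

View pics/w1.png

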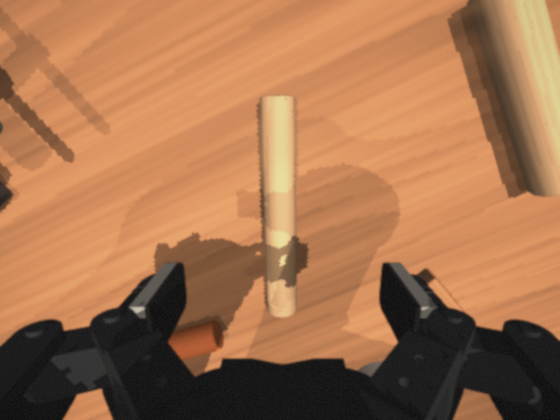

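The wrist view shows the slim blank at columns 260–296, rows 95–317, midway between the fingers and parallel to them. I'll descend.

Call:
arm_command(commands=[-0.005, -0.002, 0.03, 0, -0.003, -0.001, 0.03, 0, -0.001, 0, 0.03, 0, 0, 0, 0.025, 0, 0, 0, 0, 0])

```text
clock: 2.95
position: [540.3, 351.0, 43.3]
ee_rot: [0.978, -0.21, 0.003, -0.007]
contact_force: [-0.1, -0.4, 0.0]
gripper_width: 85.3
```

```bash
python3 to.py 541 344.5 3 -24
```

```text
t 2.95 p [540.3 351.   43.3] a -24.23 tilt z [ 0.009  0.012 -1.   ] F [-0.1 -0.4  0. ] w 85.3
tool d [ 3.2  6.2 40.2] roll -0.23
```

Call:
arm_command(commands=[0.001, 0.003, 0.015, 0, 0.001, 0.002, 0.013, 0, 0, 0.001, 0.006, 0, 0, 0, 0, 0, 0, 0, 0, 0])

```text
clock: 3.45
position: [540.8, 350.7, 13.9]
ee_rot: [0.978, -0.206, 0.006, -0.01]
contact_force: [0.5, 0.1, 0.3]
gripper_width: 86.2
```

```bash
python3 to.py 541 344.5 3 -24
```

```text
t 3.45 p [540.8 350.7  13.9] a -23.83 tilt z [ 0.016  0.018 -1.   ] F [0.5 0.1 0.3] w 86.2
tool d [ 2.6  5.9 10.8] roll 0.17
```

Call:
arm_command(commands=[0.002, 0.006, 0.008, 0, 0.001, 0.003, 0.004, 0, 0, 0, 0, 0, 0, 0, 0, 0, 0, 0, 0, 0])

```text
clock: 3.95
position: [541.2, 341.1, 2.8]
ee_rot: [0.978, -0.207, 0.007, -0.012]
contact_force: [-0.1, 0.3, -0.5]
gripper_width: 85.3
```

```bash
python3 to.py 541 344.5 3 -24
```

```text
t 3.95 p [541.2 341.1   2.8] a -23.85 tilt z [ 0.019  0.02  -1.   ] F [-0.1  0.3 -0.5] w 85.3
tool d [-1.5 -3.  -0.1] roll 0.15
```

Call:
arm_command(commands=[0, -0.003, 0, 0, 0, 0, 0, 0, 0, 0, 0, 0, 0, 0, 0, 0, 0, 0, 0, 0], jaw=0)

```text
clock: 4.45
position: [543.0, 344.8, 3.6]
ee_rot: [0.978, -0.206, 0.008, -0.012]
contact_force: [0.2, 0.7, 0.1]
gripper_width: 27.9
```

Call:
arm_command(commands=[0, 0, 0, 0, 0, 0, 0, 0, 0, 0, 0, 0, 0, 0, 0, 0, 0, 0, 0, 0])

```text
clock: 4.95
position: [543.0, 344.8, 3.6]
ee_rot: [0.978, -0.206, 0.008, -0.012]
contact_force: [0.3, 0.0, -0.3]
gripper_width: 28.0
```

Run:
```python
from to import *
im=arm.get_image("wrist");cv2.imwrite("pics/w2.png",im[:,:,::-1])
st(541,344.5,3,-24.4)
```

```text
t 5.0 p [543.  344.8   3.6] a -23.82 tilt z [ 0.02   0.021 -1.   ] F [-0.   0.1  0.4] w 27.8
tool d [-1.7  1.1  0.6] roll 0.58
```

View pics/w2.png

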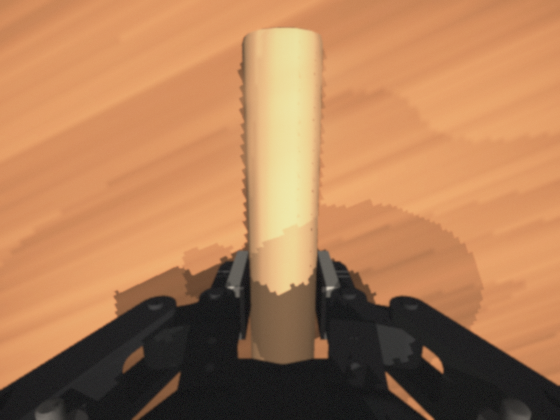

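The slim blank is held between the pads, with its far end at (283,30). I'll work out where along the blank the grip sits, then lift.

Run:
```python
from to import *
s=arm.read_state();M=R.from_quat(s["ee_rot"]).as_matrix()
for uv,z in(((283,29),30),((283,42),15)):
    P=ray("wrist",[uv],z)[0]; print((M.T@(P-s["position"])).round(1))
```

```text
[ 95.8   0.3 -25.5]
[ 95.    0.3 -10.5]
```

Call:
arm_command(commands=[0, 0, -0.02, 0, 0, 0, -0.03, 0, 0, 0, -0.03, 0, 0, 0, -0.03, 0, 0, 0, -0.02, 0])

```text
clock: 5.5
position: [537.2, 339.2, 131.1]
ee_rot: [0.978, -0.207, 0.003, -0.006]
contact_force: [0.9, 1.1, -0.1]
gripper_width: 28.1
```

```bash
python3 to.py 512 -131.8 160 -9.9
```

```text
t 5.5 p [537.2 339.2 131.1] a -23.91 tilt z [ 0.008  0.011 -1.   ] F [ 0.9  1.1 -0.1] w 28.1
tool d [168.  440.3 -34.3] roll -14.01
```

Call:
arm_command(commands=[0.016, 0.04, -0.006, -1.4, 0.016, 0.04, -0.006, -1.4, 0.014, 0.04, -0.006, -1.4, 0.013, 0.04, -0.006, -1.4, 0.012, 0.04, -0.006, -1.4])

```text
clock: 6.0
position: [532.0, 125.9, 161.0]
ee_rot: [0.99, -0.14, 0.005, -0.009]
contact_force: [1.1, -0.2, -0.3]
gripper_width: 28.2
```

```bash
python3 to.py 517 -132.7 160 -9.9
```

```text
t 6.0 p [532.  125.9 161. ] a -16.13 tilt z [ 0.013  0.016 -1.   ] F [ 1.1 -0.2 -0.3] w 28.2
tool d [ 57.4 252.5  -3.4] roll -6.23
```

Call:
arm_command(commands=[0.012, 0.045, 0, -1.2, 0.012, 0.045, 0, -1.2, 0.009, 0.045, 0, -1.2, 0.008, 0.042, 0, -1.2, 0.006, 0.03, 0, -0.6])

```text
clock: 6.5
position: [525.4, -95.4, 157.9]
ee_rot: [0.996, -0.091, 0.006, -0.009]
contact_force: [0.6, 0.2, -1.1]
gripper_width: 28.1
```

Call:
arm_command(commands=[0, 0, 0, 0, 0, 0, 0, 0, 0, 0, 0, 0, 0, 0, 0, 0, 0, 0, 0, 0])

```text
clock: 7.0
position: [524.0, -97.0, 156.9]
ee_rot: [0.996, -0.093, 0.005, -0.01]
contact_force: [0.7, 0.4, -0.3]
gripper_width: 27.8
```

Run:
```python
from to import *
st(517,-132.7,160,-9.9)
im=arm.get_image("wrist");cv2.imwrite("pics/w3.png",im[:,:,::-1])
```

```text
t 7.0 p [524.  -97.  156.9] a -10.72 tilt z [ 0.012  0.018 -1.   ] F [ 0.7  0.4 -0.3] w 27.8
tool d [-0.2 36.3 -3.8] roll -0.82
```

View pics/w3.png

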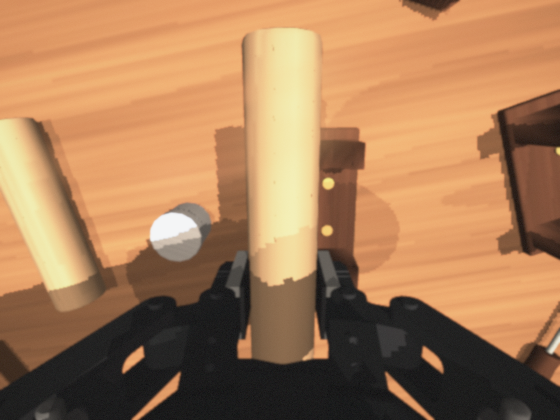

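The wrist view shows the blank held, with the narrow cradle's dots at (328,183) and (327,231). The tin at (180,235) is clear of the path. I'll check the dots against the earlier fit.

Run:
```python
from to import *
P=ray("wrist",[(328,183.3),(327,230.7)],12);print(P.round(1),P.mean(0).round(1),np.arctan2(*(P[0]-P[1])[[1,0]]))
st(517,-132.7,85,-9.9)
```

```text
[[ 529.8 -136.4   12. ]
 [ 485.7 -128.8   12. ]] [ 507.8 -132.6   12. ] -0.1710428073550687
t 7.05 p [524.  -97.  156.9] a -10.72 tilt z [ 0.012  0.018 -1.   ] F [-1.   0.4 -0.4] w 28.6
tool d [-0.8 37.8 71.2] roll -0.82
```

Call:
arm_command(commands=[0, 0.018, 0.015, -0.4, 0, 0.012, 0.015, -0.4, 0, 0.006, 0.015, 0, 0, 0.002, 0.015, 0, 0, 0, 0, 0])

```text
clock: 7.55
position: [519.9, -130.7, 95.6]
ee_rot: [0.997, -0.082, 0.007, -0.01]
contact_force: [-0.1, 0.4, -1.2]
gripper_width: 27.5
```

```bash
python3 to.py 517 -132.7 70 -9.9
```

```text
t 7.55 p [ 519.9 -130.7   95.6] a -9.47 tilt z [ 0.016  0.019 -1.   ] F [-0.1  0.4 -1.2] w 27.5
tool d [-2.8  2.9 25.5] roll 0.43
```

Call:
arm_command(commands=[-0.003, 0.002, 0.012, 0.2, -0.001, 0.001, 0.012, 0.2, 0, 0, 0.008, 0, 0, 0, 0, 0, 0, 0, 0, 0])

```text
clock: 8.05
position: [518.9, -130.8, 64.6]
ee_rot: [0.996, -0.084, 0.009, -0.01]
contact_force: [0.3, -0.2, -0.8]
gripper_width: 28.0
```

Run:
```python
from to import *
st(515,-133,50,-9.9)
im=arm.get_image("scene");cv2.imwrite("pics/s4.png",cv2.resize(im[180:300,130:320],None,fx=4,fy=4)[:,:,::-1])
im=arm.get_image("wrist");cv2.imwrite("pics/w4.png",im[:,:,::-1])
```

```text
t 8.05 p [ 518.9 -130.8   64.6] a -9.62 tilt z [ 0.02   0.018 -1.   ] F [ 0.3 -0.2 -0.8] w 28.0
tool d [-3.7  3.1 14.5] roll 0.28
```

View pics/w4.png

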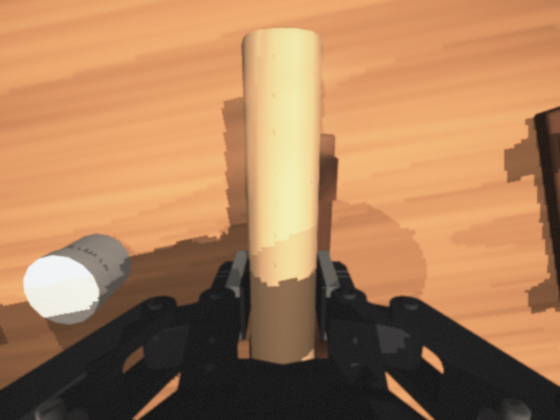

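View pics/s4.png

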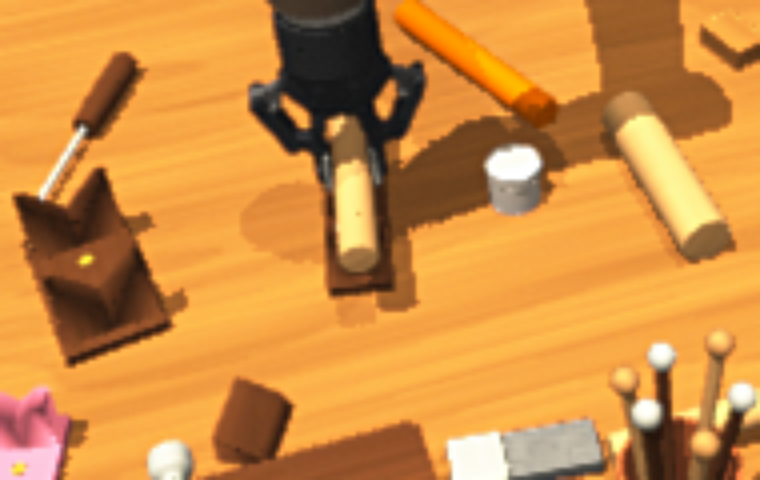

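In the wrist picture the base shows only on the right of the blank, at (330,150). That agrees with the 3 mm still to move in +y.

Call:
arm_command(commands=[-0.003, 0.004, 0.003, 0.2, 0, 0.001, 0.003, 0, 0, 0, 0, 0, 0, 0, 0, 0, 0, 0, 0, 0])

```text
clock: 8.65
position: [515.6, -135.8, 59.3]
ee_rot: [0.996, -0.086, 0.011, -0.01]
contact_force: [0.3, 0.6, -1.0]
gripper_width: 28.1
```

```bash
python3 to.py 515 -133 50 -9.9
```

```text
t 8.65 p [ 515.6 -135.8   59.3] a -9.87 tilt z [ 0.023  0.018 -1.   ] F [ 0.3  0.6 -1. ] w 28.1
tool d [-1.2 -2.4  9.3] roll 0.03
```

Call:
arm_command(commands=[0, -0.002, 0.003, 0, 0, 0, 0.002, 0, 0, 0, 0, 0, 0, 0, 0, 0, 0, 0, 0, 0])

```text
clock: 9.15
position: [516.2, -133.4, 53.9]
ee_rot: [0.996, -0.086, 0.011, -0.01]
contact_force: [1.2, 0.5, -1.6]
gripper_width: 28.2
```

```bash
python3 to.py 515 -133 50 -9.9
```

```text
t 9.15 p [ 516.2 -133.4   53.9] a -9.85 tilt z [ 0.023  0.018 -1.   ] F [ 1.2  0.5 -1.6] w 28.2
tool d [-1.3 -0.1  3.8] roll 0.05
```

Call:
arm_command(commands=[0, 0, 0.0015, 0, 0, 0, 0.001, 0, 0, 0, 0.001, 0, 0, 0, 0.0005, 0, 0, 0, 0, 0])

```text
clock: 9.65
position: [516.6, -133.4, 50.1]
ee_rot: [0.996, -0.086, 0.011, -0.01]
contact_force: [-0.9, 0.4, -0.2]
gripper_width: 28.4
```

```bash
python3 to.py 515 -133 50 -9.9
```

```text
t 9.65 p [ 516.6 -133.4   50.1] a -9.85 tilt z [ 0.024  0.018 -1.   ] F [-0.9  0.4 -0.2] w 28.4
tool d [-1.6 -0.1  0.1] roll 0.05
```

Call:
arm_command(commands=[0, 0, 0.001, 0, 0, 0, 0.001, 0, 0, 0, 0, 0, 0, 0, 0, 0, 0, 0, 0, 0])

```text
clock: 10.15
position: [516.6, -133.4, 50.1]
ee_rot: [0.996, -0.086, 0.011, -0.01]
contact_force: [-0.1, 0.8, 2.2]
gripper_width: 28.1
```

```bash
python3 to.py 515 -133 50 -9.9
```

```text
t 10.15 p [ 516.6 -133.4   50.1] a -9.87 tilt z [ 0.024  0.017 -1.   ] F [-0.1  0.8  2.2] w 28.1
tool d [-1.7 -0.1  0. ] roll 0.03
```

Contact: the height has stopped at 50 mm and Fz is positive. One more small nudge, then release part way.

Call:
arm_command(commands=[0, 0, 0.002, 0, 0, 0, 0.002, 0, 0, 0, 0, 0, 0, 0, 0, 0, 0, 0, 0, 0])

```text
clock: 10.65
position: [516.9, -133.5, 50.1]
ee_rot: [0.996, -0.086, 0.012, -0.009]
contact_force: [0.2, 0.2, 0.3]
gripper_width: 28.0
```

Run:
```python
from to import *
st(515,-133,50,-9.9)
im=arm.get_image("scene");cv2.imwrite("pics/s5.png",cv2.resize(im[180:300,130:320],None,fx=4,fy=4)[:,:,::-1])
```

```text
t 10.65 p [ 516.9 -133.5   50.1] a -9.87 tilt z [ 0.025  0.016 -1.   ] F [0.2 0.2 0.3] w 28.0
tool d [-2.  -0.2  0. ] roll 0.03
```

View pics/s5.png

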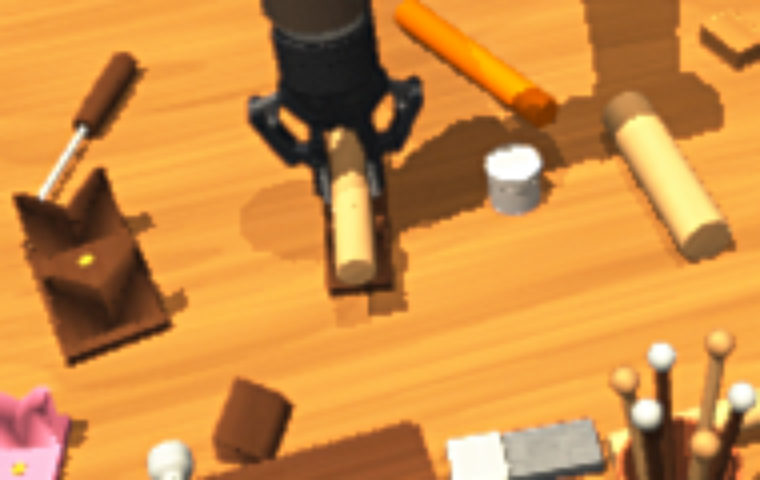

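The blank is down in the grooves and the height no longer changes. Releasing.

Call:
arm_command(commands=[0, 0, 0, 0, 0, 0, 0, 0, 0, 0, 0, 0, 0, 0, 0, 0, 0, 0, 0, 0], jaw=0.55)

```text
clock: 11.2
position: [517.2, -133.7, 49.1]
ee_rot: [0.996, -0.086, 0.011, -0.009]
contact_force: [-0.0, 1.4, 0.3]
gripper_width: 47.0
```

Call:
arm_command(commands=[0, 0, -0.01, 0, 0, 0, -0.02, 0, 0, 0, -0.03, 0, 0, 0, -0.035, 0, 0, 0, -0.03, 0])

```text
clock: 11.7
position: [511.2, -135.9, 176.0]
ee_rot: [0.996, -0.086, 0.006, -0.008]
contact_force: [1.3, 0.3, -0.0]
gripper_width: 46.9
```

Run:
```python
from to import *
im=arm.get_image("wrist");cv2.imwrite("pics/w6.png",im[:,:,::-1])
st(550,118,160,2.1)
im=arm.get_image("scene");cv2.imwrite("pics/s6.png",cv2.resize(im[180:300,130:320],None,fx=4,fy=4)[:,:,::-1])
for z in(61,):
  r=arm.regions_of("wrist","slim_blank")
  for r in r[:2]:
    v,u=np.nonzero(r["mask"]);P=ray("wrist",np.c_[u,v],z)[:,:2];print(r["confidence"],cv2.minAreaRect(P.astype(np.float32)))
```

```text
t 11.75 p [ 514.3 -136.6  181.6] a -9.78 tilt z [ 0.023  0.014 -1.   ] F [ 1.7 -0.3  3.6] w 46.9
tool d [  -8.5 -256.5   26. ] roll -11.88
0.61 ((511.9820556640625, -132.26596069335938), (30.022090911865234, 210.40682983398438), 79.90084075927734)
0.61 ((454.1590881347656, 12.95034122467041), (39.791221618652344, 22.81660270690918), 69.7413330078125)
```

View pics/w6.png

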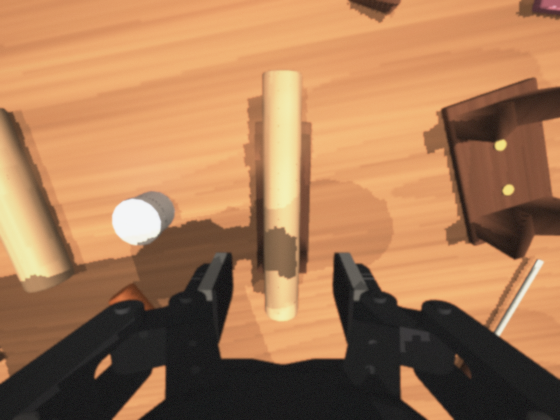

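View pics/s6.png

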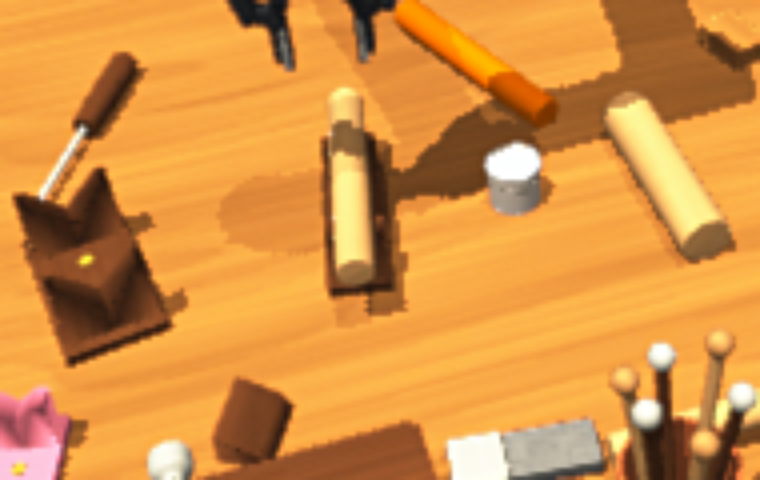

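The slim blank is seated at (512,−132), yaw −10.1°, which matches the cradle. Now the thick blank. I'll also take a wrist estimate of the wide cradle from its dots at (500,145) and (508,189).

Run:
```python
from to import *
P=ray("wrist",[(500.3,145),(508.3,189)],12);print(P.round(1),P.mean(0).round(1),np.arctan2(*(P[0]-P[1])[[1,0]]))
```

```text
[[ 524.8 -338.    12. ]
 [ 481.8 -345.2   12. ]] [ 503.3 -341.6   12. ] 0.16693017154071468
```

Call:
arm_command(commands=[-0.002, -0.045, 0, -1.3, -0.002, -0.045, 0, -1.3, 0, -0.045, 0, -1.3, 0.002, -0.045, 0, -1.3, 0.002, -0.045, 0, -1.3], jaw=1)

```text
clock: 12.35
position: [538.5, 88.8, 178.2]
ee_rot: [0.999, -0.034, 0.006, -0.008]
contact_force: [0.1, -0.2, 0.1]
gripper_width: 85.3
```

```bash
python3 to.py 549 118 140 2.1
```

```text
t 12.35 p [538.5  88.8 178.2] a -3.85 tilt z [ 0.012  0.015 -1.   ] F [ 0.1 -0.2  0.1] w 85.3
tool d [  8.1 -29.3  38.8] roll -5.95
```

Call:
arm_command(commands=[0.004, -0.01, 0.01, -2, 0.003, -0.006, 0.01, -2, 0.001, -0.002, 0.01, -1.2, 0, 0, 0, 0, 0, 0, 0, 0])

```text
clock: 12.85
position: [545.9, 109.3, 142.9]
ee_rot: [1.0, 0.017, 0.002, -0.006]
contact_force: [0.6, -0.0, -1.0]
gripper_width: 85.7
```

Run:
```python
from to import *
im=arm.get_image("wrist");cv2.imwrite("pics/w7.png",im[:,:,::-1])
st(549,118,30,2.1)
for r in arm.regions_of("wrist","thick_blank")[:2]:
    v,u=np.nonzero(r["mask"]);P=ray("wrist",np.c_[u,v],22)[:,:2];print(r["confidence"],cv2.minAreaRect(P.astype(np.float32)))
```

```text
t 12.9 p [545.6 109.1 142.8] a 1.89 tilt z [ 0.004  0.012 -1.   ] F [-0.8 -0.1 -1.3] w 85.2
tool d [  3.1  -7.4 113. ] roll -0.21
0.95 ((542.2472534179688, 118.44660186767578), (185.5966339111328, 45.78685760498047), 2.7554244995117188)
```

View pics/w7.png

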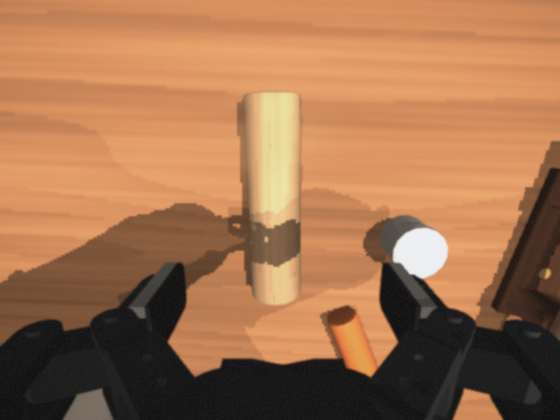

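The thick blank is at columns 245–300, rows 93–303, about 7 mm left of the jaw centre. The tin and the orange piece are clear of the fingers.

Call:
arm_command(commands=[0.001, -0.004, 0.03, 0, 0.001, -0.003, 0.03, 0, 0, -0.001, 0.025, 0, 0, 0, 0.01, 0, 0, 0, 0, 0])

```text
clock: 13.45
position: [552.0, 116.4, 50.5]
ee_rot: [1.0, 0.014, 0.008, -0.008]
contact_force: [0.1, 0.6, 0.2]
gripper_width: 85.5
```

```bash
python3 to.py 548 118.3 6 2.3
```

```text
t 13.45 p [552.  116.4  50.5] a 1.59 tilt z [ 0.015  0.016 -1.   ] F [0.1 0.6 0.2] w 85.5
tool d [-4.6 -1.3 44.5] roll -0.71
```

Call:
arm_command(commands=[-0.002, -0.001, 0.018, -0.3, -0.001, -0.001, 0.015, -0.2, 0, 0, 0.006, 0, 0, 0, 0, 0, 0, 0, 0, 0])

```text
clock: 13.95
position: [554.7, 119.5, 17.4]
ee_rot: [1.0, 0.018, 0.014, -0.01]
contact_force: [0.0, -0.3, 1.0]
gripper_width: 85.1
```

```bash
python3 to.py 548 118.3 6 2.3
```

```text
t 13.95 p [554.7 119.5  17.4] a 2.06 tilt z [ 0.027  0.021 -0.999] F [ 0.  -0.3  1. ] w 85.1
tool d [-7.   1.2 11.2] roll -0.24
```

Call:
arm_command(commands=[-0.004, 0.001, 0.007, 0, -0.003, 0, 0.003, 0, 0, 0, 0, 0, 0, 0, 0, 0, 0, 0, 0, 0])

```text
clock: 14.45
position: [548.7, 118.9, 9.0]
ee_rot: [1.0, 0.018, 0.016, -0.011]
contact_force: [0.4, 0.1, 0.5]
gripper_width: 85.5
```

```bash
python3 to.py 548 118.3 6 2.3
```

```text
t 14.45 p [548.7 118.9   9. ] a 2.06 tilt z [ 0.031  0.023 -0.999] F [0.4 0.1 0.5] w 85.5
tool d [-0.8  0.6  2.9] roll -0.24
```

Call:
arm_command(commands=[0, 0, 0.003, 0, 0, 0, 0, 0, 0, 0, 0, 0, 0, 0, 0, 0, 0, 0, 0, 0], jaw=0)

```text
clock: 14.95
position: [549.4, 119.3, 6.3]
ee_rot: [1.0, 0.018, 0.016, -0.011]
contact_force: [0.2, 0.5, -0.8]
gripper_width: 42.3
```

Call:
arm_command(commands=[0, 0, 0, 0, 0, 0, 0, 0, 0, 0, 0, 0, 0, 0, 0, 0, 0, 0, 0, 0])

```text
clock: 15.45
position: [549.5, 119.3, 6.3]
ee_rot: [1.0, 0.018, 0.016, -0.011]
contact_force: [0.5, 0.1, 1.3]
gripper_width: 42.2
```

Run:
```python
from to import *
im=arm.get_image("wrist");cv2.imwrite("pics/w8.png",im[:,:,::-1])
st(548,118.3,6,2.3)
```

```text
t 15.5 p [549.4 119.3   6.3] a 2.09 tilt z [ 0.032  0.023 -0.999] F [-0.8 -0.3  0.7] w 42.4
tool d [-1.5  0.9  0.2] roll -0.21
```

View pics/w8.png

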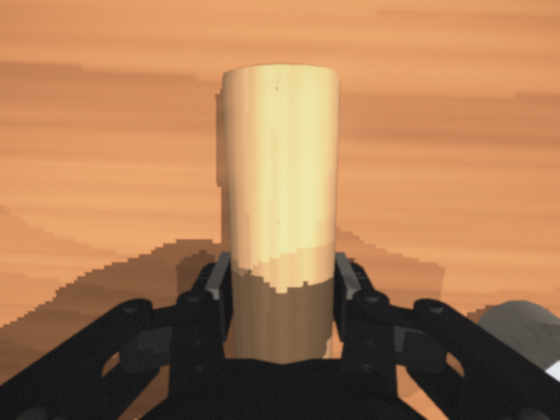

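The thick blank is gripped (42.3 mm opening), with its far rim at (281,64). Lifting.

Run:
```python
from to import *
s=arm.read_state();M=R.from_quat(s["ee_rot"]).as_matrix()
P=ray("wrist",[(281,64)],44)[0]; print((M.T@(P-s["position"])).round(1))
```

```text
[ 84.   -0.9 -35. ]
```

Call:
arm_command(commands=[0, 0, -0.02, 0, 0, 0, -0.035, 0, 0, 0, -0.04, 0, 0, 0, -0.04, 0, 0, 0, -0.03, 0])

```text
clock: 16.0
position: [539.3, 113.3, 168.4]
ee_rot: [1.0, 0.017, 0.007, -0.008]
contact_force: [1.1, -0.3, -2.1]
gripper_width: 42.2
```

```bash
python3 to.py 505 -340 165 9.3
```

```text
t 16.0 p [539.3 113.3 168.4] a 1.95 tilt z [ 0.014  0.015 -1.   ] F [ 1.1 -0.3 -2.1] w 42.2
tool d [-49.8 451.8  -4. ] roll -7.35
```

Call:
arm_command(commands=[-0.005, 0.042, -0.002, -0.8, -0.005, 0.042, -0.002, -0.8, -0.005, 0.042, -0.002, -0.8, -0.004, 0.042, -0.002, -0.8, -0.004, 0.042, -0.002, -0.8])

```text
clock: 16.5
position: [531.8, -98.4, 179.4]
ee_rot: [0.998, 0.058, 0.013, -0.01]
contact_force: [0.9, -0.2, -0.9]
gripper_width: 42.5
```

```bash
python3 to.py 505 -340 165 9.3
```

```text
t 16.5 p [531.8 -98.4 179.4] a 6.69 tilt z [ 0.024  0.021 -0.999] F [ 0.9 -0.2 -0.9] w 42.5
tool d [-55.1 237.    8.6] roll -2.61
```

Call:
arm_command(commands=[-0.011, 0.044, 0.002, -0.5, -0.011, 0.044, 0.002, -0.5, -0.011, 0.042, 0.002, -0.5, -0.008, 0.036, 0.002, -0.4, -0.004, 0.02, 0, 0])

```text
clock: 17.0
position: [507.8, -297.5, 163.8]
ee_rot: [0.997, 0.074, 0.011, -0.011]
contact_force: [0.6, 0.8, -1.8]
gripper_width: 42.5
```

Call:
arm_command(commands=[-0.003, 0.008, 0, 0, -0.001, 0.003, 0, 0, 0, 0, 0, 0, 0, 0, 0, 0, 0, 0, 0, 0])

```text
clock: 17.5
position: [503.7, -308.8, 161.1]
ee_rot: [0.997, 0.073, 0.009, -0.013]
contact_force: [-0.0, -0.4, -1.6]
gripper_width: 42.4
```

Run:
```python
from to import *
st(505,-340,85,9.3)
im=arm.get_image("wrist");cv2.imwrite("pics/w9.png",im[:,:,::-1])
```

```text
t 17.5 p [ 503.7 -308.8  161.1] a 8.31 tilt z [ 0.017  0.026 -1.   ] F [-0.  -0.4 -1.6] w 42.4
tool d [-4.8 32.8 75.3] roll -0.99
```

View pics/w9.png

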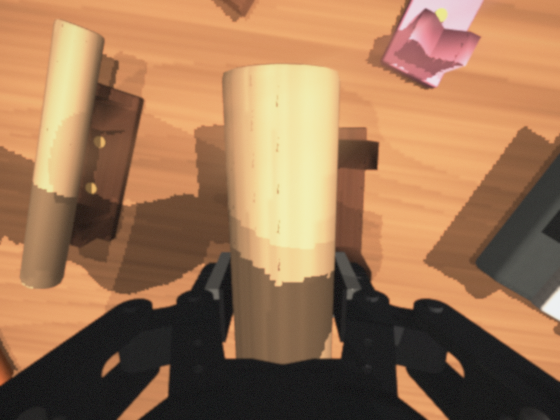

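The blank is held above the wide cradle, whose right part shows at (355,190). It still has about 33 mm to go in +y, and there is clearance all round. Approaching.

Call:
arm_command(commands=[-0.003, 0.014, 0.01, -0.5, -0.002, 0.01, 0.015, -0.4, 0, 0.005, 0.015, 0, 0, 0.002, 0.01, 0, 0, 0, 0, 0])

```text
clock: 18.05
position: [506.1, -337.2, 108.5]
ee_rot: [0.996, 0.083, 0.011, -0.012]
contact_force: [0.4, -0.2, -0.6]
gripper_width: 42.1
```

```bash
python3 to.py 505 -340 75 9.3
```

```text
t 18.05 p [ 506.1 -337.2  108.5] a 9.54 tilt z [ 0.019  0.026 -0.999] F [ 0.4 -0.2 -0.6] w 42.1
tool d [-2.3  3.4 33.4] roll 0.24
```

Call:
arm_command(commands=[-0.001, 0.002, 0.01, 0.1, 0, 0.001, 0.01, 0, 0, 0, 0.008, 0, 0, 0, 0, 0, 0, 0, 0, 0])

```text
clock: 18.55
position: [506.7, -339.3, 78.5]
ee_rot: [0.996, 0.083, 0.011, -0.012]
contact_force: [0.1, -0.4, -0.9]
gripper_width: 42.3
```

Run:
```python
from to import *
st(505,-340,56,9.3)
im=arm.get_image("wrist");cv2.imwrite("pics/w10.png",im[:,:,::-1])
im=arm.get_image("scene");cv2.imwrite("pics/s10.png",cv2.resize(im[190:300,80:270],None,fx=4,fy=4)[:,:,::-1])
```

```text
t 18.55 p [ 506.7 -339.3   78.5] a 9.5 tilt z [ 0.02   0.026 -0.999] F [ 0.1 -0.4 -0.9] w 42.3
tool d [-2.3  0.9 22.4] roll 0.2
```

View pics/w10.png

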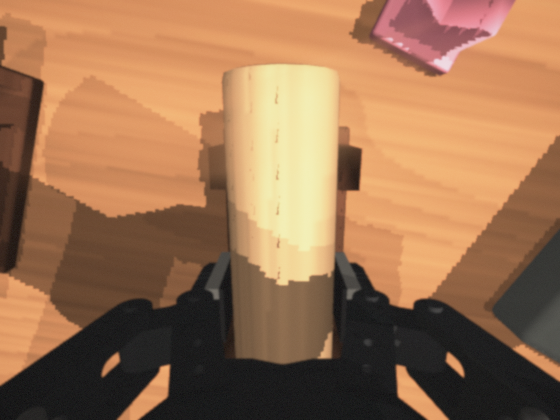

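View pics/s10.png

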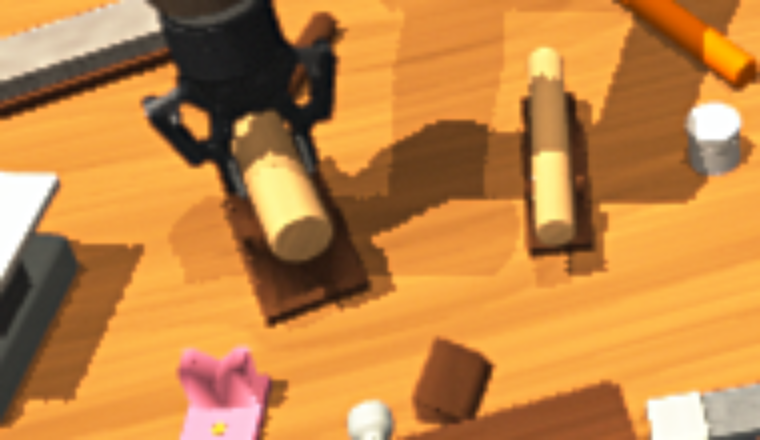

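The far block's tips show on both sides, at columns 209–224 and 338–362. The cradle's centre is therefore about 2 mm to the right, so I'll nudge +y while descending.

Call:
arm_command(commands=[-0.001, 0.0015, 0.008, 0.1, 0, 0, 0.006, 0, 0, 0, 0.002, 0, 0, 0, 0, 0, 0, 0, 0, 0])

```text
clock: 19.15
position: [506.7, -340.8, 62.1]
ee_rot: [0.996, 0.082, 0.012, -0.012]
contact_force: [0.2, 0.2, -0.3]
gripper_width: 42.6
```

```bash
python3 to.py 505 -341 56 9.3
```

```text
t 19.15 p [ 506.7 -340.8   62.1] a 9.39 tilt z [ 0.022  0.025 -0.999] F [ 0.2  0.2 -0.3] w 42.6
tool d [-1.9  0.1  6.1] roll 0.09
```

Call:
arm_command(commands=[0, 0, 0.002, 0, 0, 0, 0.0015, 0, 0, 0, 0.001, 0, 0, 0, 0.0005, 0, 0, 0, 0, 0])

```text
clock: 19.65
position: [507.2, -340.8, 57.2]
ee_rot: [0.996, 0.082, 0.012, -0.011]
contact_force: [0.8, 0.2, -0.7]
gripper_width: 42.5
```

Call:
arm_command(commands=[0, 0, 0.001, 0, 0, 0, 0.001, 0, 0, 0, 0, 0, 0, 0, 0, 0, 0, 0, 0, 0])

```text
clock: 20.15
position: [507.3, -340.7, 56.9]
ee_rot: [0.996, 0.082, 0.012, -0.011]
contact_force: [0.0, 0.5, -0.2]
gripper_width: 42.6
```

```bash
python3 to.py 505 -341 56 9.3
```

```text
t 20.15 p [ 507.3 -340.7   56.9] a 9.43 tilt z [ 0.023  0.024 -0.999] F [ 0.   0.5 -0.2] w 42.6
tool d [-2.3 -0.   0.9] roll 0.13
```

Call:
arm_command(commands=[0, 0, 0.002, 0, 0, 0, 0.003, 0, 0, 0, 0.003, 0, 0, 0, 0.003, 0, 0, 0, 0.003, 0])

```text
clock: 20.65
position: [507.4, -340.4, 56.3]
ee_rot: [0.996, 0.084, 0.012, -0.01]
contact_force: [-4.8, 4.8, 13.9]
gripper_width: 42.6
```

Run:
```python
from to import *
st(505,-341,56,9.3)
im=arm.get_image("wrist");cv2.imwrite("pics/w11.png",im[:,:,::-1])
im=arm.get_image("scene");cv2.imwrite("pics/s11.png",cv2.resize(im[190:300,80:270],None,fx=4,fy=4)[:,:,::-1])
```

```text
t 20.65 p [ 507.4 -340.4   56.3] a 9.67 tilt z [ 0.022  0.021 -1.   ] F [-4.8  4.8 13.9] w 42.6
tool d [-2.5  0.2  0.2] roll 0.37
```

View pics/w11.png

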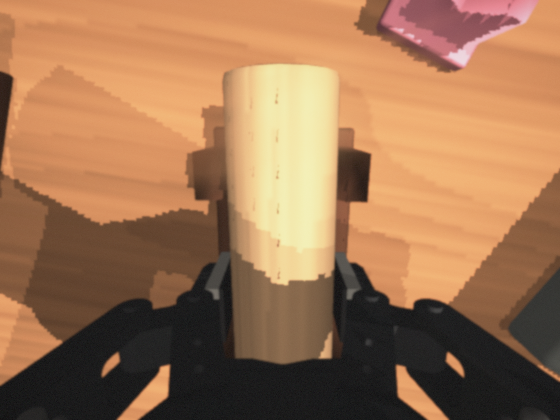

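View pics/s11.png

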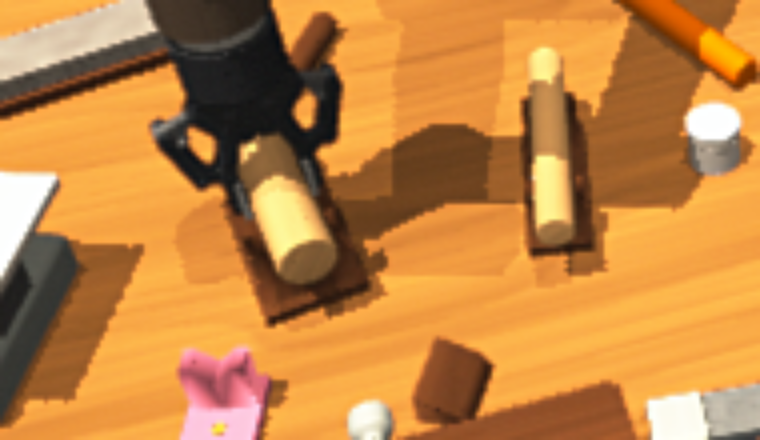

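Firm contact now (Fz 14 N), 1 mm above the predicted seat height, with the blank centred on the far block. Release and rise.

Call:
arm_command(commands=[0, 0, 0, 0, 0, 0, 0, 0, 0, 0, 0, 0, 0, 0, 0, 0, 0, 0, 0, 0])

```text
clock: 21.25
position: [507.9, -340.3, 56.5]
ee_rot: [0.996, 0.084, 0.012, -0.009]
contact_force: [-0.4, 1.8, 1.6]
gripper_width: 42.6
```

Call:
arm_command(commands=[0, 0, 0, 0, 0, 0, 0, 0, 0, 0, 0, 0, 0, 0, 0, 0, 0, 0, 0, 0], jaw=0.8)

```text
clock: 21.75
position: [508.3, -340.9, 55.9]
ee_rot: [0.996, 0.085, 0.013, -0.009]
contact_force: [0.4, -0.1, -0.6]
gripper_width: 68.3
```

Call:
arm_command(commands=[0, 0, -0.01, 0, 0, 0, -0.02, 0, 0, 0, -0.03, 0, 0, 0, -0.035, 0, 0, 0, -0.03, 0])

```text
clock: 22.25
position: [502.6, -342.5, 182.2]
ee_rot: [0.996, 0.084, 0.008, -0.012]
contact_force: [1.1, -0.7, -0.6]
gripper_width: 68.3
```

Call:
arm_command(commands=[0, 0, 0, 0, 0, 0, 0, 0, 0, 0, 0, 0, 0, 0, 0, 0, 0, 0, 0, 0])

```text
clock: 22.75
position: [503.9, -343.5, 188.1]
ee_rot: [0.996, 0.085, 0.012, -0.009]
contact_force: [0.2, 0.4, 0.0]
gripper_width: 68.1
```

Run:
```python
from to import *
st()
im=arm.get_image("wrist");cv2.imwrite("pics/w12.png",im[:,:,::-1])
im=arm.get_image("scene");cv2.imwrite("pics/s12.png",cv2.resize(im[190:300,80:270],None,fx=4,fy=4)[:,:,::-1])
P=ray("wrist",[(0,0)],0)
for cam in("wrist","scene"):
  for t,z in(("thick_blank",71),("slim_blank",61)):
    for r in arm.regions_of(cam,t)[:2]:
      v,u=np.nonzero(r["mask"]);P=ray(cam,np.c_[u,v],z)[:,:2];print(cam,t,round(r["confidence"],2),cv2.minAreaRect(P.astype(np.float32)))
T=arm.camera_info("scene")["world_from_camera"]
for t in("wax_tin","offcut_block","offcut_wedge"):
    for r in arm.place_of("scene",t)[:1]: print(t,(T[:3,:3]@r["centre"]+T[:3,3]).round(0))
```

```text
t 22.75 p [ 503.9 -343.5  188.1] a 9.69 tilt z [ 0.022  0.02  -1.   ] F [0.2 0.4 0. ] w 68.1
wrist thick_blank 0.8 ((501.1485290527344, -340.21319580078125), (183.78561401367188, 45.64155197143555), 9.147401809692383)
wrist slim_blank 0.95 ((509.6940612792969, -131.0853729248047), (38.05696105957031, 210.31544494628906), 80.02698516845703)
scene thick_blank 0.62 ((506.85772705078125, -339.52630615234375), (218.22865295410156, 44.292823791503906), 9.826946258544922)
scene thick_blank 0.31 ((735.1942138671875, -246.332275390625), (47.119590759277344, 66.12617492675781), 63.95059585571289)
scene slim_blank 0.84 ((511.7948303222656, 511.97509765625), (207.84188842773438, 47.775245666503906), 82.8763198852539)
scene slim_blank 0.74 ((403.8022766113281, -0.5669174194335938), (208.41908264160156, 38.789451599121094), 23.7144775390625)
offcut_block [395. 248.   2.]
offcut_wedge [ 685. -246.    4.]
```

View pics/w12.png

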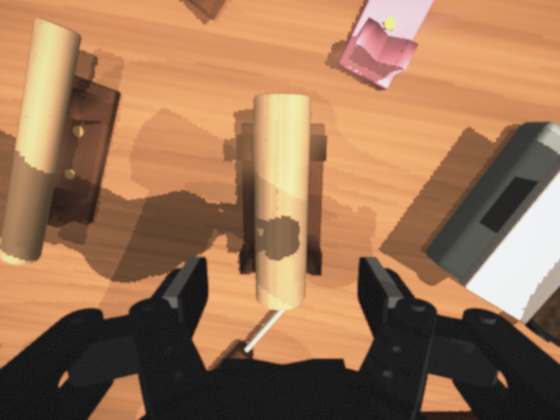

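View pics/s12.png

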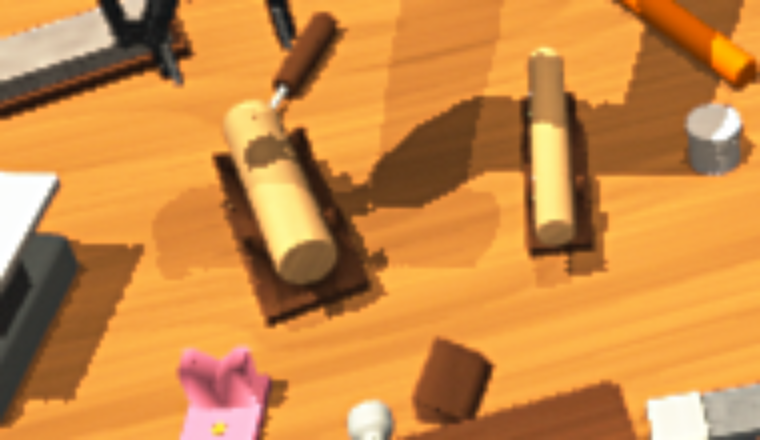

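Both blanks lie in their grooves, yaw and centre match the cradles, and the bystanders have not moved. Handing in.

```bash
python3 -c "
from bench import arm
print(arm.job_done())"
```

```text
the job is handed in; nothing more can be done
None
```

Both blanks are in their cradles: the slim one in the narrow cradle and the thick one in the wide cradle. I lowered each until it touched the grooves, then let go. I handed the job in at about 23 s; no verdict was reported.

**Last checks**
- **Slim blank:** centre near (512, −132) and yaw −10.1°, just after release. The cradle is at about (512, −132) with yaw −9.9°.
- **Thick blank:** centre between (501, −340) in the wrist view and (507, −340) in the scene view, yaw 9.1–9.8°. The cradle is at about (505, −340) with yaw 9.3°.
- **Offcuts and tin:** both offcuts measured within about 4 mm of where they started. The tin looks unmoved in the pictures.

**What disagreed or failed**
- The cameras differ by 3–6 mm along the blanks, well inside the end-to-end limits of 22 mm (thick) and 30 mm (slim).
- In the last scene picture the network did not report the tin. Its slim-blank results there were the orange look-alikes, so I judged the slim blank from the wrist picture and by eye.
- The thick blank's first contact came about 1.5 mm above the predicted height; a firmer push brought it down to 1 mm above before release. I did not measure the final heights directly.

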